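# Park the hold-down carriage round the bend and lock its arm over the pump

## Task

Clear the spray can out of the carriage's way: stand it upright, wholly on the black rubber mat. Then slide the blue carriage along the curved guide rod, round the bend, until its nose is right up against the red stop, keeping its yellow arm up on the way; once it is parked, swing the arm inward and fully down over the green pump motor, to the end of its travel. Do not knock the can over, keep the carriage off the can, and leave everything else where it is.

Things in the scene. Friction and masses are not known exactly. Their poses are not given: they have to be found in the camera images.
- plate: Grey steel service plate fixed to the bench, 330 x 430 x 10 mm, top 10 mm above the bench. It carries a guide rod and a green pump. Origin at bench height, on the centre of the rod's bend.
- rod_bend (a point): On the plate's origin, 48 mm above the bench, plate's axes. The round steel rod (14 mm thick) has its axis at this height. In this frame (mm) the axis runs straight from a post at (-120,-208) to (-120,0), then through a 90 degree bend of radius 120 about this point to (0,120), then straight along +x to a post at (138,120). Posts are 18 mm square, 65 mm above the bench.
- pump (a point): Middle of the pump's motor barrel, which lies along this point's x (the plate's x) inside the bend: 72 mm thick, 145 mm long, top 88 mm above the bench. A wider part, 88 mm across, top 96 mm above the bench, joins it from 75 to 120 mm on the +x side; a pipe flange looks to -y from it.
- carriage_bore (a point): Middle of the bore of the loose blue carriage, on the rod's axis. x points forward along the rod (the way it must go), y left, z up. Block: 38 mm below to 32 mm above this point, 27 mm behind to 27 mm ahead, 56 mm wide; foot (64 mm wide, 10 mm high) and top slab reach 45 mm ahead. The rod passes through its 20 mm wide bore; its foot slides on the plate.
- carriage: The whole blue carriage with its arm, 0.5 to 1.1 kg; origin under the bore's middle, on its underside. Its flat rear face, 56 mm wide, on both sides of and above the rod, can be pushed, with about 2 to 6 N (oiled). The face starts at least 55 mm from the first post. No latch: it stays where it is left.
- carriage_nose (a point): Middle of the carriage's front face, 45 mm ahead of the bore's middle, at rod height; same axes.
- stop_face (a point): Middle, at rod height, of the face of the red stop that the carriage's nose must meet. The stop is fixed, straddles the rod's last straight part (62 mm wide, 14 mm thick, 67 mm above the bench) and its x axis points along the rod, away from the arriving carriage.
- holddown (a joint): Angle of the yellow hold-down arm (rad): 0 = upright, 1.57 = fully down (level) at its end stop, pointing to the carriage's right (its -y), which is the inside of the bend. Stiff hinge about the carriage's x axis; stays wherever it is left; 1 to 2 N near its end moves it.
- holddown_hinge (a point): Hinge axis of the arm, 35 mm ahead of the bore's middle and 48 mm above it (96 mm above the bench).
- holddown_end (a point): Free end of the arm, 90 mm from the hinge. The arm is a bar 16 mm wide (along the carriage's x) and 12 mm thick; near the end a small rubber pad stands 5 mm out of the face that looks to the pump.
- can_center (a point): Middle of the upright spray can (blue with a yellow band and red cap), 130 mm tall, this point half-way up. 52 mm thick up to 98 mm above its foot, then a shoulder and a 40 mm thick cap. About 0.3 kg. It stands on the plate just outside the rod, where the carriage would hit it.
- mat_top (a point): Middle of the top of the black rubber mat, 120 x 120 mm, 4 mm thick, fixed to the bench on the left or right; axes along its edges.
- valve_mid (a point): Half-way up the loose shut-off valve with a red hand wheel, 84 mm across and 116 mm tall, standing on the plate. Leave alone.
- flange: Loose dark flange ring, 68 mm across and 12 mm high, lying on the plate; origin under its middle. Leave alone.
- battery: Black battery pack 115 x 75 x 62 mm on the bench; origin under its middle. Leave alone.
- jar: Amber jar, 66 mm across and 90 mm tall; origin under its middle. Leave alone.
- fitting: Brass fitting 40 mm across and 50 mm tall standing in the grey tray (120 x 120 x 45 mm, fixed), which is on the side opposite to the mat; origin under its middle. Leave alone.
- driver: Red-handled screwdriver lying on the bench. Leave alone.
- can: The whole spray can; origin at the centre of its foot.

How it is judged:
By the outcome, as a careful person would: the job done as asked, in the order asked, and still so for the second after the job is handed in, with the robot touching nothing.
It also fails if it takes over 72 s, if anything falls off the work surface, if the arm or the gripper's body presses on something with over 40 N, if the wrist force passes 120 N, or if a joint passes its speed limit or range.

## Robot

A 6-joint arm with a two-finger parallel gripper is mounted at the origin on the work surface. World frame = base frame: x ahead of the robot, y to its left, z up, the work surface at z = 0. Lengths are in m, angles in degrees, forces in N, time in s.
With the tool pointing down it reaches from about 0.375 to 0.975 m from the base axis. Payload 3.8 kg.
Tool frame: the origin (TCP) lies where the fingers leave the gripper's body, on its centre line; the fingertips stand 64 mm ahead of it and the grasp point (between the pads) lies 45 mm ahead of it; z points along the fingers, y is the line along which they close (so a half turn about z gives the same grasp; the last joint's range is limited). The gripper opens to 88 mm and grips with 3 to 60 N. Pads are 18 mm wide; open, the fingers measure 123 mm over their backs; the gripper's body (75 mm by 187 mm) begins 45 mm behind the grasp point.
Start: joints at [70.766, 15.12, 91.902, -0, 72.978, -2.114], TCP at [0.199, 0.645, 0.303] pointing down, gripper open.
Joint ranges: [-150.88, 150.88], [-54.13, 125.18], [17.81, 147.31], [-75.09, 255.09], [0, 152.58], [-146.25, 146.25]. Speed limits (degrees/s): [147.25, 147.25, 180, 180, 180, 180].

## Interface

Orientations are given as [roll, pitch, yaw] about the fixed x, y, z axes, in that order (R = Rz(yaw) Ry(pitch) Rx(roll)).
In Python, from station import get_obs, cams, job_done, models gives the robot as it stands.
- The arm moves only by the tool jog_arm, never from a script. Its argument "series" is text: rows parted by semicolons, each of 5 numbers parted by spaces: the finger opening in m, from 0 to 0.0881, then the shift along the tool's x, y, z in m, then the turn about the tool's z in degrees. A call has 1 to 20 rows; each row shifts and turns the commanded pose from where the row before left it, along the tool's axes as they then stand; what a row does not reach is not made up. A row lasts 1/10 s, in which the tool goes at most 50 mm and 8.59 degrees, less where a joint would pass 70% of its speed; a pose out of reach is approached as far as the arm can. A call with a gripper value outside its range is refused whole. The fingers move at their own pace and stop on an object; the grip force is fixed at half the most. Time passes only in rows, so rows that do not move let the fingers close. It gives the time, the measured TCP pose, the force, the opening and the grip force at its end, in the units of the state.
- get_obs(): the state, without advancing time (a new reading comes with each control period).
- cams.read_camera(name): name is "side" or "top"; returns a dict with "frame" (480x640x3 uint8, red, green, blue), "range_z" (480x640 float32, m along the optical axis (not along the pixel's ray), 0 where there is no reading), "fx", "fy", "cx", "cy" (pixels), "xyz" and "rotation" of the camera in the world. Camera axes: x right, y up, looking along -z (the intrinsics and any distortion apply to the point x, -y, -z); pixel columns grow to the right and rows downward; lengths in m; the calibration is good to about 2 mm. A picture is of the moment at which its call begins.
- job_done(): hands the job in; it is judged then, once.
Trained networks look in the newest picture that a camera, given by its name, has taken for a name from the list of things; names that differ only in an ending like _2 or _b are one class to them, and where a whole thing is asked for, a point or a joint stands for the part that bears it (a point fixed in the world has none). Each returns a list of dicts, best first, with "score" (0 to 1); they miss things now and then, are a little off and sometimes report something else, mostly with a low value. They report only what shows in the picture. A call takes as long as a camera call.
- models.cut_out(target, camera): "region" (480x640 bool, what is visible of it) and "point" ([column, row] in pixels, amid what is visible of it).
- models.place_of(target, camera): "point" ([column, row] in pixels: a listed point, or the origin of a listed thing).
The state is a dict: "clock": time; "q": joint angles; "joint_vel": joint speeds; "joint_efforts": joint torques, N m; "eef_pos": TCP position; "tool_rot": TCP orientation; "contact_force": force on the tool from outside, world axes, zero at the start; "wrist_torque": the same for the moment, N m; "gripper_width": finger opening in m; "grip_force": force on a finger pad.
Only numpy, scipy, OpenCV 4.12 (cv2) and the standard library are available. Lean on these libraries where they do the work, as an engineer would, in place of code of your own. Each camera call takes 0.05 s, during which the arm holds its last target. There are 200 camera calls.

## Working session

There is one attempt and no reset: what is moved stays moved. The work goes in short steps, Python scripts to look and compute and a tool call to move; the robot and the scene stay as the last step left them, time stands still between calls to the robot, and variables do not carry over. Pictures are saved under pics/ and viewed, at most 10 in all, crops included, and the job is handed in when it is done.

Besides the shell and the picture viewer there is one more tool, called after ">>>" as name(argument=value, ...), one argument or row to a line, values as JSON. jog_arm: Moves the arm, as the interface text tells. Its arguments: {"type":"object","properties":{"series":{"type":"string"}},"required":["series"]}

```bash
mkdir -p pics; cat > h.py <<'E'
import numpy as np, cv2
from station import get_obs, cams, job_done, models
def px2w(c,p,z=None,d=None):
    u,v=p
    if d is None and z is None:
        w=c["range_z"][int(v)-2:int(v)+3,int(u)-2:int(u)+3]; w=w[w>0]; d=np.median(w)
    r=np.array([(u-c["cx"])/c["fx"],-(v-c["cy"])/c["fy"],-1.0])
    R=np.array(c["rotation"]); 
    if R.shape!=(3,3):
        from scipy.spatial.transform import Rotation as Ro
        R=Ro.from_euler('xyz',R,degrees=True).as_matrix()
    rw=R@r; o=np.array(c["xyz"])
    if z is not None: d=(z-o[2])/rw[2]
    return o+rw*d
def save(c,n): cv2.imwrite(n,c["frame"][:,:,::-1])
E
python3 - <<'E'
from h import *
H=dict(rod_bend=.048,pump=None,carriage_bore=.048,carriage_nose=.048,stop_face=.048,holddown_hinge=.096,holddown_end=.186,can_center=.075,mat_top=.004,valve_mid=.068,flange=.01,battery=0,jar=0,fitting=0,can=.01,plate=0,carriage=.01)
for cam in("top","side"):
    c=cams.read_camera(cam); save(c,f"pics/{cam}0.png")
    print(cam,c["xyz"],c["rotation"],c["fx"],c["cx"],c.keys())
    for k,z in H.items():
        r=models.place_of(k,cam)
        for a in r[:2]:
            print(k,round(a["score"],2),np.round(a["point"]),np.round(px2w(c,a["point"],z=z if z is not None else .052),3))
print(get_obs())
E
```

```text
top [ 0.41440307 -0.02869499  1.10197522] [ 10.69863656  -0.37209059 -91.48858613] 449.88268374053104 321.2911924219425 dict_keys(['frame', 'range_z', 'fx', 'fy', 'cx', 'cy', 'xyz', 'rotation'])
rod_bend 0.96 [292. 249.] [0.597 0.03  0.048]
pump 0.8 [280. 234.] [0.633 0.058 0.052]
carriage_bore 0.88 [320. 299.] [ 0.477 -0.033  0.048]
carriage_bore 0.51 [304. 290.] [0.498 0.002 0.048]
carriage_nose 0.55 [300. 298.] [0.481 0.012 0.048]
stop_face 0.73 [246. 209.] [0.698 0.138 0.048]
holddown_end 0.73 [140. 295.] [0.486 0.33  0.186]
holddown_end 0.67 [300. 289.] [0.49  0.007 0.186]
can_center 0.71 [225. 220.] [0.664 0.183 0.075]
mat_top 0.87 [142. 293.] [0.505 0.396 0.004]
valve_mid 0.78 [365. 217.] [ 0.666 -0.144  0.068]
valve_mid 0.68 [232. 234.] [0.633 0.168 0.068]
flange 0.85 [355. 264.] [ 0.563 -0.122  0.01 ]
battery 0.73 [144. 225.] [0.675 0.401 0.   ]
battery 0.66 [226. 224.] [0.674 0.197 0.   ]
jar 0.63 [444. 202.] [ 0.718 -0.356  0.   ]
fitting 0.78 [472. 300.] [ 0.467 -0.405  0.   ]
can 0.82 [232. 231.] [0.652 0.179 0.01 ]
plate 0.82 [293. 249.] [0.605 0.028 0.   ]
carriage 0.7
[... 1316 characters left out ...]
   0.01 ]
{'clock': 1.8, 'q': array([ 7.07664095e+01,  1.51197470e+01,  9.19031976e+01,  3.42709579e-04,
        7.29785095e+01, -2.11429886e+00]), 'joint_vel': array([ 0.01859807,  0.01883026, -0.04377086,  0.02413143,  0.09619315,
        0.03152962]), 'joint_efforts': array([ 7.25815844e-04, -5.02012539e+01, -3.57250249e+01,  7.29187159e-02,
        1.82222418e-02, -1.72352543e-06]), 'eef_pos': array([0.1986906 , 0.6450786 , 0.30270565]), 'tool_rot': array([-1.79998559e+02, -3.81118362e-04,  1.62880608e+02]), 'contact_force': array([0.24381795, 0.03657333, 0.18349757]), 'wrist_torque': array([-0.03961858, -0.02518227,  0.00299293]), 'grip_force': 0.0, 'gripper_width': 0.08816148806361863}
```

View pics/top0.png

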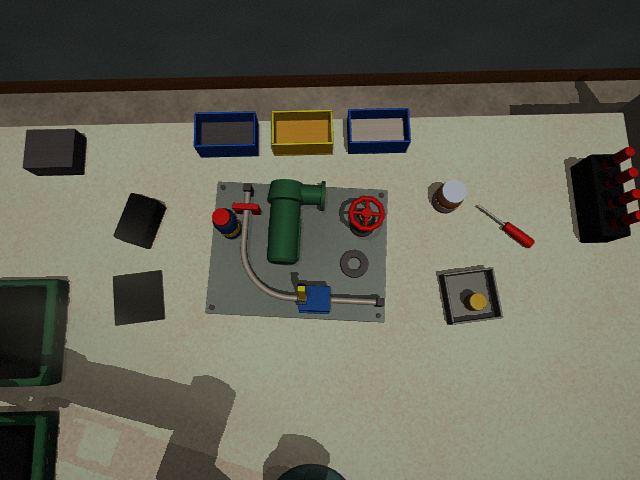

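View pics/side0.png

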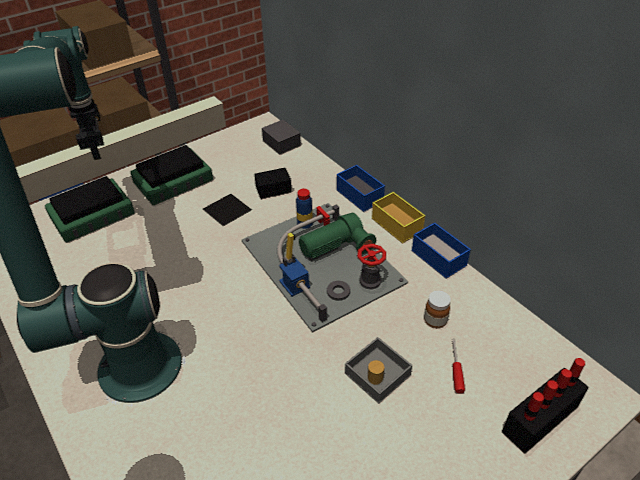

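```bash
cat >> h.py <<'E'
def cloud(c):
    v,u=np.mgrid[0:480,0:640]; d=c["range_z"]
    from scipy.spatial.transform import Rotation as Ro
    R=np.array(c["rotation"]); R=R if R.shape==(3,3) else Ro.from_euler('xyz',R,degrees=True).as_matrix()
    P=np.stack([(u-c["cx"])/c["fx"]*d,-(v-c["cy"])/c["fy"]*d,-d],-1)@R.T+np.array(c["xyz"])
    P[d==0]=np.nan; return P
def rodfit(Ps,z0=(.594,.026,0)):
    from scipy.optimize import least_squares
    def f(p):
        c,s=np.cos(p[2]),np.sin(p[2]); q=(Ps-p[:2])@np.array([[c,-s],[s,c]])
        x,y=q.T
        return np.where(y<0,x+.12,np.where(x>0,y-.12,np.hypot(x,y)-.12))
    r=least_squares(f,z0,loss='soft_l1',f_scale=.002); return r.x,np.std(r.fun)
E
python3 - <<'E'
from h import *
for cam in("top","side"):
    c=cams.read_camera(cam); P=cloud(c); X,Y,Z=P[...,0],P[...,1],P[...,2]
    print(cam,'plate z',np.nanmedian(Z[(abs(X-.6)<.03)&(abs(Y+.06)<.02)]))
    x,y=X-.594,Y-.026
    dist=np.where(y<0,x+.12,np.where(x>0,y-.12,np.hypot(x,y)-.12))
    m=(abs(dist)<.012)&(Z>.046)&(Z<.058)&(x>-.14)&(x<.1)&(y>-.19)&(y<.13)&~((abs(y+.06)<.08)&(x<-.05))
    print('rod',m.sum(),rodfit(P[m][:,:2]))
    for k in("can","mat_top","carriage","holddown","stop_face"):
        for r in models.cut_out(k,cam)[:1]:
            g=r["region"]; Q=P[g]; Q=Q[~np.isnan(Q[:,0])]
            print(k,round(r["score"],2),g.sum(),'med',np.round(np.median(Q,0),3),'min',np.round(np.percentile(Q,3,0),3),'max',np.round(np.percentile(Q,97,0),3))
            if k=="can":
                for a,b in((.13,.15),(.05,.1)):
                    q=Q[(Q[:,2]>a)&(Q[:,2]<b)]; print('  band',a,len(q),np.round(q.mean(0),3),np.round(q.min(0),3),np.round(q.max(0),3))
            if k=="mat_top": print('  rect',cv2.minAreaRect(Q[:,:2].astype(np.float32)*1000))
            if k=="stop_face":
                q=Q[Q[:,2]>.06]; print('  top',len(q),np.round(q.min(0),3),np.round(q.max(0),3),cv2.minAreaRect(q[:,:2].astype(np.float32)*1000))
            if k=="carriage":
                q=Q[(Q[:,2]>.07)&(Q[:,2]<.09)]; print('  slab',len(q),np.round(q.min(0),3),np.round(q.max(0),3),cv2.minAreaRect(q[:,:2].astype(np.float32)*1000))
print(get_obs()["clock"])
E
```

```text
top plate z 0.01071704529481221
rod 716 (array([ 0.60044661,  0.02441508, -0.06553828]), np.float64(0.0040456880246722785))
can 0.91 640 med [0.648 0.171 0.115] min [0.633 0.155 0.022] max [0.672 0.197 0.143]
  band 0.13 252 [0.656 0.179 0.14 ] [0.638 0.161 0.13 ] [0.675 0.2   0.146]
  band 0.05 135 [0.643 0.167 0.075] [0.632 0.154 0.05 ] [0.674 0.198 0.099]
mat_top 0.86 2399 med [0.495 0.405 0.004] min [0.44  0.349 0.   ] max [0.551 0.461 0.008]
  rect ((496.01318359375, 405.26898193359375), (119.58460998535156, 120.18882751464844), 6.13297700881958)
carriage 0.77 906 med [ 0.476 -0.02   0.081] min [ 0.449 -0.055  0.019] max [0.504 0.012 0.185]
  slab 649 [ 0.45  -0.057  0.075] [0.506 0.016 0.085] ((478.272216796875, -20.52552032470703), (72.35704803466797, 54.31851577758789), 88.2975845336914)
holddown 0.62 139 med [0.485 0.004 0.173] min [ 0.473 -0.003  0.099] max [0.501 0.012 0.188]
stop_face 0.58 262 med [0.697 0.136 0.066] min [0.692 0.108 0.015] max [0.707 0.167 0.071]
  top 161 [0.692 0.108 0.062] [0.708 0.169 0.073] ((700.68701171875, 138.17153930664062), (62.14409637451172,
[... 499 characters left out ...]
ct ((495.1424560546875, 407.86688232421875), (125.15055084228516, 132.20086669921875), 2.440654754638672)
carriage 0.77 1009 med [ 0.474 -0.026  0.078] min [ 0.446 -0.06   0.012] max [0.506 0.014 0.179]
  slab 392 [ 0.446 -0.062  0.07 ] [0.507 0.016 0.09 ] ((476.42071533203125, -23.329082489013672), (76.2340316772461, 57.504005432128906), 85.06954193115234)
holddown 0.73 194 med [ 0.483 -0.002  0.142] min [ 0.473 -0.007  0.08 ] max [0.517 0.045 0.186]
stop_face 0.72 133 med [0.697 0.128 0.061] min [0.69  0.105 0.016] max [0.708 0.162 0.072]
  top 67 [0.687 0.101 0.061] [0.709 0.162 0.075] ((699.6431884765625, 131.37123107910156), (61.05083465576172, 19.25200653076172), 83.38262176513672)
2.4
```

>>> jog_arm(
  series="0.088 0 0 0 8.1;0.088 0 0 0 8.1;0.088 0 0 0 8.1;0.088 0 0 0 8.1;0.088 0 0 0 8.1;0.088 0 0 0 8.1;0.088 0 0 0 8.1;0.088 0 0 0 8.1;0.088 0 0 0 8.1",
)

```text
clock: 3.3
eef_pos: [0.1987, 0.6451, 0.3027]
tool_rot: [180.0, -0.0, 89.6]
contact_force: [-1.0, 0.7, 0.2]
gripper_width: 0.0882
grip_force: 0.0
```

>>> jog_arm(
  series="0.088 -0.030 0.030 0 0;0.088 -0.030 0.030 0 0;0.088 -0.030 0.030 0 0;0.088 -0.030 0.030 0 0;0.088 -0.030 0.030 0 0;0.088 -0.030 0.030 0 0;0.088 -0.030 0.030 0 0;0.088 -0.030 0.030 0 0;0.088 -0.030 0.030 0 0;0.088 -0.030 0.030 0 0;0.088 -0.030 0.030 0 0;0.088 -0.030 0.030 0 0;0.088 -0.030 0.030 0 0;0.088 -0.030 0.030 0 0;0.088 0 0 0 0",
)

```text
clock: 4.8
eef_pos: [0.6217, 0.221, 0.3026]
tool_rot: [179.9, 0.1, 89.7]
contact_force: [0.0, 0.3, 0.1]
gripper_width: 0.0881
grip_force: 0.0
```

>>> jog_arm(
  series="0.088 -0.041 0.0345 0 0;0.088 0 0 0.04 0;0.088 0 0 0.04 0;0.088 0 0 0 0",
)

```text
clock: 5.2
eef_pos: [0.6465, 0.1859, 0.2156]
tool_rot: [-179.3, 0.2, 90.0]
contact_force: [-0.7, 1.0, -1.4]
gripper_width: 0.088
grip_force: 0.0
```

```bash
python3 - <<'E'
from h import *
for cam in("top","side"):
    c=cams.read_camera(cam)
    if cam=="side": save(c,"pics/side1.png")
    P=cloud(c); X,Y,Z=P[...,0],P[...,1],P[...,2]
    p=np.array([.5995,.0235,-.065])
    for w in(.012,.009,.008):
        cc,s=np.cos(p[2]),np.sin(p[2]); dx,dy=X-p[0],Y-p[1]; x=dx*cc+dy*s; y=-dx*s+dy*cc
        d=np.where(y<0,x+.12,np.where(x>0,y-.12,np.hypot(x,y)-.12))
        m=(abs(d)<w)&(Z>.046)&(Z<.060)&(x<.07)&(y>-.19)&~((y>-.11)&(y<.0)&(x<-.05))
        p,sd=rodfit(P[m][:,:2],p)
    print(cam,m.sum(),p,sd)
    for r in models.cut_out("can",cam)[:1]:
        Q=P[r["region"]]; q=Q[(Q[:,2]>.135)&(Q[:,2]<.147)]; print(r["score"],len(q),(q[:,:2].min(0)+q[:,:2].max(0))/2, q.mean(0))
print(get_obs()["eef_pos"])
E
```

```text
top 848 [ 0.60187614  0.02430423 -0.07418243] 0.004011608570394186
0.73 109 [0.65828746 0.1687625 ] [0.65804807 0.16973826 0.14030758]
side 354 [ 0.59909795  0.02091235 -0.07651902] 0.0036871269483730396
0.61 72 [0.65692861 0.17376219] [0.65529227 0.17394286 0.14021532]
[0.65169924 0.18765214 0.22543985]
```

View pics/side1.png

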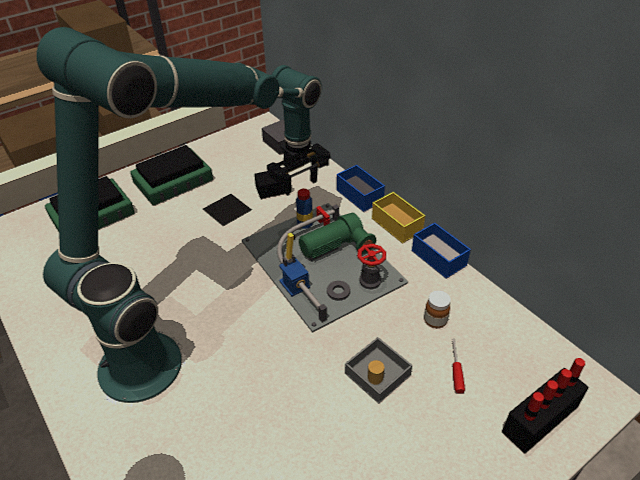

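>>> jog_arm(
  series="0.088 -0.010 0.004 0.02 0;0.088 0 0 0.03 0;0.088 0 0 0.02 0;0.088 0 0 0.01 0;0.088 0 0 0 0;0.088 0 0 0 0",
)

```text
clock: 6.0
eef_pos: [0.6559, 0.1772, 0.1448]
tool_rot: [179.8, -0.0, 90.0]
contact_force: [-0.5, 0.2, -0.3]
gripper_width: 0.0878
grip_force: 0.0
```

>>> jog_arm(
  series="0.04 0 0 0 0;0.04 0 0 0 0;0.04 0 0 0 0;0.04 0 0 0 0;0.04 0 0 0 0;0.04 0 0 0 0;0.04 0 0 0 0",
)

```text
clock: 6.7
eef_pos: [0.6554, 0.1767, 0.1432]
tool_rot: [179.9, -0.0, 90.0]
contact_force: [1.8, -0.3, 1.8]
gripper_width: 0.0512
grip_force: 30.0
```

>>> jog_arm(
  series="0.04 0 0 -0.02 0;0.04 0 0 -0.03 0;0.04 0 0 -0.02 0;0.04 0.02 -0.014 0 0;0.04 0.03 -0.021 0 0;0.04 0.03 -0.021 0 0;0.04 0.03 -0.021 0 0;0.04 0.03 -0.021 0 0;0.04 0.03 -0.021 0 0;0.04 0.03 -0.021 0 0;0.04 0.02 -0.015 0 0;0.04 0.007 -0.005 0 0;0.04 0 0 0 0;0.04 0 0 0 0;0.04 0 0 0 0",
)

```text
clock: 8.2
eef_pos: [0.4955, 0.4025, 0.2123]
tool_rot: [-180.0, 0.1, 89.9]
contact_force: [-0.4, 0.7, -2.7]
gripper_width: 0.0512
grip_force: 30.0
```

>>> jog_arm(
  series="0.04 0 0 0.03 0;0.04 0 0 0.02 0;0.04 0 0 0.01 0;0.04 0 0 0.007 0;0.04 0 0 0.004 0;0.04 0 0 0.002 0;0.04 0 0 0 0;0.04 0 0 0 0",
)

```text
clock: 9.0
eef_pos: [0.4952, 0.4041, 0.1406]
tool_rot: [179.9, -0.1, 90.0]
contact_force: [0.9, 0.3, -3.3]
gripper_width: 0.051
grip_force: 30.0
```

>>> jog_arm(
  series="0.04 0 0 0.0015 0;0.04 0 0 0.001 0;0.04 0 0 0.001 0;0.04 0 0 0 0",
)

```text
clock: 9.4
eef_pos: [0.495, 0.4041, 0.1371]
tool_rot: [180.0, -0.0, 90.0]
contact_force: [-1.7, 0.2, 1.0]
gripper_width: 0.051
grip_force: 29.9
```

>>> jog_arm(
  series="0.06 0 0 0 0;0.088 0 0 0 0;0.088 0 0 0 0;0.088 0 0 0 0;0.088 0 0 0 0;0.088 0 0 -0.01 0;0.088 0 0 -0.03 0;0.088 0 0 -0.04 0;0.088 0 0 -0.04 0;0.088 0 0 -0.02 0;0.088 0 0 0 0",
)

```text
clock: 10.5
eef_pos: [0.4967, 0.4052, 0.2821]
tool_rot: [179.6, -0.3, 90.0]
contact_force: [0.5, 0.7, 0.6]
gripper_width: 0.0879
grip_force: 0.0
```

```bash
python3 - <<'E'
from h import *
o=get_obs(); print(o["clock"],o["eef_pos"],o["tool_rot"],o["gripper_width"])
for cam in("top","side"):
    c=cams.read_camera(cam); save(c,f"pics/{cam}2.png"); P=cloud(c)
    for r in models.cut_out("can",cam)[:1]:
        Q=P[r["region"]]; q=Q[(Q[:,2]>.125)]; print(r["score"],len(q),q.mean(0),np.median(Q,0))
E
python3 -c "
import cv2;a=cv2.imread('pics/side2.png')[100:360,120:460];cv2.imwrite('pics/s2c.png',cv2.resize(a,None,fx=2,fy=2))"
```

```text
10.5 [0.49668025 0.40517629 0.28205769] [179.56521778  -0.32816633  89.9833058 ] 0.08787601488917991
0.78 287 [0.49693697 0.40481111 0.13379237] [nan nan nan]
0.69 79 [0.49474233 0.39951123 0.13330606] [0.48811186 0.38790837 0.07872111]
```

View pics/s2c.png

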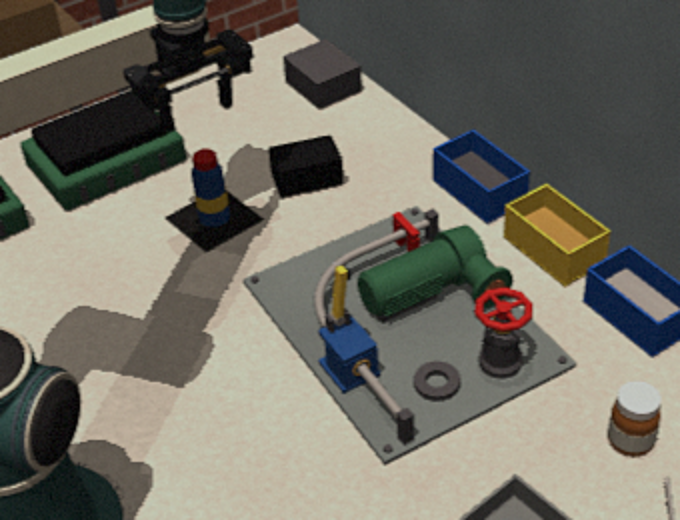

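>>> jog_arm(
  series="0 -0.02 -0.001 0 0;0 -0.0385 -0.002 0 0;0 -0.0385 -0.002 0 0;0 -0.0385 -0.002 0 0;0 -0.0385 -0.002 0 0;0 -0.0385 -0.002 0 0;0 -0.0385 -0.002 0 0;0 -0.0385 -0.002 0 0;0 -0.0385 -0.002 0 0;0 -0.0385 -0.002 0 0;0 -0.0385 -0.002 0 0;0 -0.0385 -0.002 0 0;0 -0.0385 -0.002 0 0;0 -0.0385 -0.002 0 0;0 0 0 0 3.8;0 0 0 0 0;0 0 0 0 0",
)

```text
clock: 12.4
eef_pos: [0.4665, -0.1168, 0.275]
tool_rot: [-179.9, -0.0, 86.2]
contact_force: [-0.2, 0.4, -1.0]
gripper_width: 0.0001
grip_force: 0.0
```

>>> jog_arm(
  series="0 0.01 0.004 0.02 0;0 0.01 0 0.04 0;0 0 0 0.04 0;0 0 0 0.03 0;0 0 0 0.015 0;0 0 0 0.006 0;0 0 0 0 0;0 0 0 0 0",
)

```text
clock: 13.2
eef_pos: [0.4736, -0.0969, 0.1261]
tool_rot: [179.9, 0.0, 86.2]
contact_force: [-0.1, 0.7, 0.1]
gripper_width: 0.0003
grip_force: 0.0
```

>>> jog_arm(
  series="0 0.01 0 0 0;0 0.01 0 0 0;0 0.005 0 0 0;0 0.003 0 0 0;0 0.003 0 0 0;0 0.003 0 0 0;0 0 0 0 0",
)

```text
clock: 13.9
eef_pos: [0.4754, -0.0631, 0.1254]
tool_rot: [180.0, 0.0, 86.2]
contact_force: [-0.4, -1.9, 1.1]
gripper_width: 0.0001
grip_force: 0.7
```

>>> jog_arm(
  series="0 0.008 0 0 0;0 0.01 0 0 0;0 0.01 0 0 0;0 0.01 0 0 0;0 0.01 0 0 0;0 0.01 0 0 0;0 0 0 0 0",
)

```text
clock: 14.6
eef_pos: [0.4789, -0.0035, 0.125]
tool_rot: [-180.0, -0.1, 86.2]
contact_force: [-0.4, -0.1, -0.5]
gripper_width: 0.0003
grip_force: 0.0
```

>>> jog_arm(
  series="0 0.0106 -0.0027 0 5;0 0.0106 -0.0027 0 5;0 0.0106 -0.0027 0 5;0 0.0106 -0.0027 0 5;0 0.0106 -0.0027 0 5;0 0.0106 -0.0027 0 5;0 0.0106 -0.0027 0 5;0 0.0106 -0.0027 0 5;0 0 0 0 0",
)

```text
clock: 15.5
eef_pos: [0.4893, 0.081, 0.1248]
tool_rot: [-179.9, -0.0, 46.2]
contact_force: [0.0, 0.0, -0.8]
gripper_width: 0.0005
grip_force: 0.0
```

```bash
cat >> h.py <<'E'
PL=(.6005,.0235,-.067)
def w2p(P,p=PL):
    c,s=np.cos(p[2]),np.sin(p[2]); d=np.array(P)[...,:2]-p[:2]
    return np.stack([d[...,0]*c+d[...,1]*s,-d[...,0]*s+d[...,1]*c],-1)
E
python3 - <<'E'
from h import *
o=get_obs(); print(o["clock"],o["eef_pos"],o["tool_rot"],w2p(o["eef_pos"]))
for cam in("top","side"):
    c=cams.read_camera(cam); save(c,f"pics/{cam}3.png"); P=cloud(c)
    for k,z in(("carriage_bore",.048),("carriage_nose",.048),("holddown_hinge",.096),("holddown_end",.186)):
        for r in models.place_of(k,cam)[:1]: 
            w=px2w(c,r["point"],z=z); print(cam,k,round(r["score"],2),np.round(w,3),np.round(w2p(w),3))
E
python3 -c "
import cv2;a=cv2.imread('pics/side3.png')[100:360,180:460];b=cv2.imread('pics/top3.png')[160:340,190:400]
a=cv2.resize(a,(400,371));b=cv2.resize(b,(400,343));
import numpy as np
o=np.zeros((371,800,3),'uint8');o[:,:400]=a;o[:343,400:]=b;cv2.imwrite('pics/c3.png',o)"
```

```text
15.5 [0.48934063 0.08097542 0.12478564] [-1.79920858e+02 -4.24790419e-03  4.62128298e+01] [-0.11475794  0.04990436]
side carriage_bore 0.74 [0.512 0.096 0.048] [-0.093  0.066]
side carriage_nose 0.54 [0.53  0.13  0.048] [-0.078  0.102]
```

View pics/c3.png

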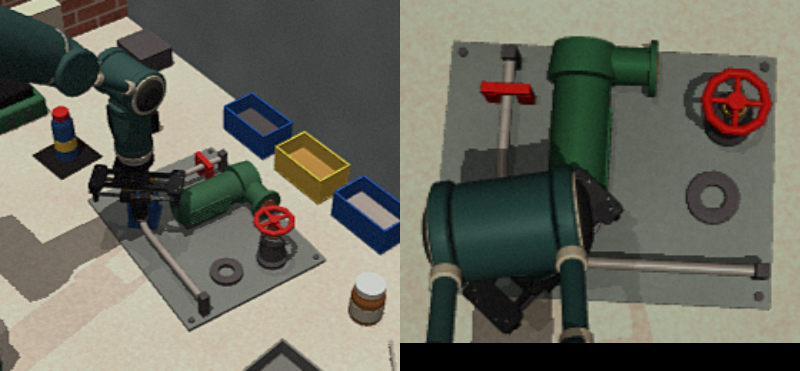

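>>> jog_arm(
  series="0 0.0106 -0.0027 0 5;0 0.0106 -0.0027 0 5;0 0.0106 -0.0027 0 5;0 0.0106 -0.0027 0 5;0 0.0106 -0.0027 0 5;0 0.0106 -0.0027 0 5;0 0.0106 -0.0027 0 5;0 0.0106 -0.0027 0 5;0 0.0106 -0.0027 0 5;0 0.0106 -0.0027 0 5;0 0 0 0 0",
)

```text
clock: 17.1
eef_pos: [0.5741, 0.1453, 0.1252]
tool_rot: [-180.0, -0.0, -3.8]
contact_force: [0.3, -0.0, -0.6]
gripper_width: 0.0003
grip_force: 0.0
```

>>> jog_arm(
  series="0 0.008 0 0 0;0 0.01 0 0 0;0 0.008 0 0 0;0 0.004 0 0 0;0 0.002 0 0 0;0 0.002 0 0 0;0 0 0 0 0",
)

```text
clock: 17.8
eef_pos: [0.6072, 0.1426, 0.1251]
tool_rot: [180.0, -0.0, -3.8]
contact_force: [-1.6, -0.1, -0.6]
gripper_width: 0.0002
grip_force: 0.9
```

>>> jog_arm(
  series="0 0.001 0 0 0;0 0.001 0 0 0;0 0 0 0 0",
)

```text
clock: 18.1
eef_pos: [0.609, 0.1427, 0.1252]
tool_rot: [180.0, -0.0, -3.8]
contact_force: [-2.8, 0.1, -1.6]
gripper_width: 0.0003
grip_force: 1.2
```

>>> jog_arm(
  series="0 0.001 0 0 0;0 0.001 0 0 0;0 0 0 0 0",
)

```text
clock: 18.4
eef_pos: [0.61, 0.1428, 0.1252]
tool_rot: [-180.0, 0.2, -3.8]
contact_force: [-6.4, 1.2, 1.4]
gripper_width: 0.0005
grip_force: 3.4
```

>>> jog_arm(
  series="0 0.001 0 0 0;0 0.001 0 0 0;0 0 0 0 0",
)

```text
clock: 18.7
eef_pos: [0.6105, 0.1429, 0.125]
tool_rot: [180.0, 0.4, -3.8]
contact_force: [-11.3, 1.1, 5.0]
gripper_width: 0.0008
grip_force: 5.6
```

>>> jog_arm(
  series="0 0.001 0 0 0;0 0.001 0 0 0;0 0 0 0 0",
)

```text
clock: 19.0
eef_pos: [0.6111, 0.1428, 0.1247]
tool_rot: [180.0, 0.6, -3.8]
contact_force: [-14.5, 2.8, 6.7]
gripper_width: 0.0006
grip_force: 7.4
```

>>> jog_arm(
  series="0 -0.01 0 0 0;0 -0.02 0 0 0;0 -0.005 0 -0.02 0;0 0 0 -0.04 0;0 0 -0.01 -0.04 0;0 0 -0.02 -0.04 0;0 0 -0.02 -0.02 0;0 0 0 0 0;0 0 0 0 0",
)

```text
clock: 19.9
eef_pos: [0.584, 0.1945, 0.2857]
tool_rot: [-180.0, -0.2, -3.8]
contact_force: [-0.4, 0.3, -0.1]
gripper_width: 0.0006
grip_force: 0.0
```

```bash
python3 - <<'E'
from h import *
o=get_obs(); print(o["clock"],o["eef_pos"],o["tool_rot"],w2p(o["eef_pos"]),o["contact_force"])
for cam in("top","side"):
    c=cams.read_camera(cam); save(c,f"pics/{cam}4.png"); P=cloud(c)
    for k,z in(("carriage_bore",.048),("carriage_nose",.048),("stop_face",.048),("holddown_hinge",.096),("holddown_end",.186)):
        for r in models.place_of(k,cam)[:1]: 
            w=px2w(c,r["point"],z=z); print(cam,k,round(r["score"],2),np.round(r["point"]),np.round(w2p(w),3))
    for r in models.cut_out("holddown",cam)[:1]:
        Q=P[r["region"]]; q=Q[Q[:,2]>.11]; print('arm',len(q),np.round(w2p(q).mean(0),3),q[:,2].max())
E
python3 -c "
import cv2;a=cv2.imread('pics/side4.png')[100:360,180:460];b=cv2.imread('pics/top4.png')[160:340,190:400]
a=cv2.resize(a,(400,371));b=cv2.resize(b,(400,343));
import numpy as np
o=np.zeros((371,800,3),'uint8');o[:,:400]=a;o[:343,400:]=b;cv2.imwrite('pics/c4.png',o)"
```

```text
19.9 [0.58395741 0.19449677 0.28569455] [-1.79992106e+02 -1.50177552e-01 -3.76123606e+00] [-0.02795369  0.16950559] [-0.38614986  0.33930782 -0.13293981]
top carriage_bore 0.71 [242. 228.] [0.041 0.128]
top carriage_nose 0.6 [248. 210.] [0.086 0.116]
top stop_face 0.42 [246. 212.] [0.083 0.122]
top holddown_hinge 0.66 [249. 230.] [0.028 0.102]
top holddown_end 0.51 [294. 248.] [-0.025 -0.007]
arm 106 [0.071 0.11 ] 0.18897354475807837
side carriage_nose 0.78 [323. 217.] [0.089 0.116]
side stop_face 0.57 [322. 211.] [0.102 0.143]
side holddown_hinge 0.43 [318. 207.] [0.073 0.119]
side holddown_end 0.67 [320. 188.] [0.071 0.099]
arm 103 [0.071 0.108] 0.18844133267673113
```

View pics/c4.png

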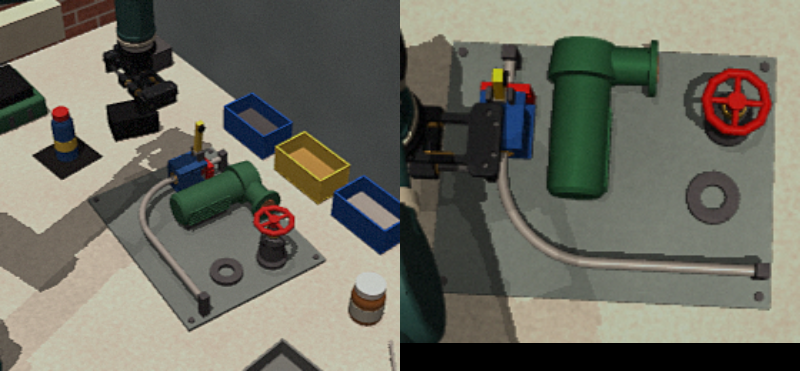

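>>> jog_arm(
  series="0 0.02 0 0 0;0 0.03 0 0 0;0 0.03 0 0 0;0 0.02 0 0 0;0 0 0 0.03 0;0 0 0 0.022 0;0 0 0 0 0;0 0 0 0 0",
)

```text
clock: 21.4
eef_pos: [0.683, 0.1878, 0.2329]
tool_rot: [180.0, 0.1, -3.8]
contact_force: [0.4, 0.0, -0.0]
gripper_width: 0.0006
grip_force: 0.0
```

>>> jog_arm(
  series="0 0.001 0.015 0 0;0 0 0.012 0 0;0 0 0.012 0 0;0 0 0.0126 0.0035 0;0 0 0.0126 0.0035 0;0 0 0.0107 0.0076 0;0 0 0.0107 0.0076 0;0 0 0.0074 0.0108 0;0 0 0.0074 0.0108 0;0 0 0 0 0;0 0 0 0 0",
)

```text
clock: 22.5
eef_pos: [0.6769, 0.0874, 0.1881]
tool_rot: [180.0, 0.1, -3.8]
contact_force: [1.2, -0.3, 0.0]
gripper_width: 0.0007
grip_force: 0.0
```

>>> jog_arm(
  series="0 0 0 -0.015 0;0 0 0.02 0 0;0 0 0 0.015 0;0 0 0 0.01 0;0 0 0 0.006 0;0 0 0 0.004 0;0 0 0 0 0",
)

```text
clock: 23.2
eef_pos: [0.6753, 0.0678, 0.1677]
tool_rot: [180.0, 0.2, -3.8]
contact_force: [0.1, -0.4, -0.3]
gripper_width: 0.0005
grip_force: 0.0
```

>>> jog_arm(
  series="0 0 0 0.001 0;0 0 0 0.001 0;0 0 0 0 0",
)

```text
clock: 23.5
eef_pos: [0.6763, 0.0678, 0.1675]
tool_rot: [-180.0, -0.0, -3.8]
contact_force: [-0.7, -0.1, 0.4]
gripper_width: 0.0005
grip_force: 0.0
```

>>> jog_arm(
  series="0 0 0 0.001 0;0 0 0 0.001 0;0 0 0 0 0",
)

```text
clock: 23.8
eef_pos: [0.6765, 0.0677, 0.1663]
tool_rot: [-180.0, -0.1, -3.8]
contact_force: [-0.9, -0.3, 3.8]
gripper_width: 0.0006
grip_force: 2.0
```

>>> jog_arm(
  series="0 0 0 0.001 0;0 0 0 0.001 0;0 0 0 0 0",
)

```text
clock: 24.1
eef_pos: [0.6771, 0.0671, 0.1658]
tool_rot: [180.0, -0.2, -3.8]
contact_force: [-3.6, -2.1, 10.2]
gripper_width: 0.0002
grip_force: 4.9
```

>>> jog_arm(
  series="0 0 0 0.001 0;0 0 0 0 0;0 0 0 -0.005 0;0 0 0 -0.02 0;0 0 0 -0.04 0;0 0 0 -0.04 0;0 -0.03 -0.04 -0.03 0;0 -0.03 -0.04 0 0;0 -0.03 -0.04 0 0;0 -0.03 -0.04 0 0;0 -0.03 -0.03 0 0;0 0 0 0 0;0 0 0 0 0",
)

```text
clock: 25.4
eef_pos: [0.5424, 0.2619, 0.2929]
tool_rot: [180.0, -0.0, -3.7]
contact_force: [0.4, -0.9, -0.6]
gripper_width: 0.0004
grip_force: 0.0
```

```bash
python3 - <<'E'
from h import *
o=get_obs(); print(o["clock"],o["eef_pos"],o["contact_force"])
for cam in("top","side"):
    c=cams.read_camera(cam); save(c,f"pics/{cam}5.png"); P=cloud(c)
    for r in models.cut_out("holddown",cam)[:1]:
        Q=P[r["region"]]; Q=Q[~np.isnan(Q[:,2])]; q=w2p(Q); print('arm',len(q),np.round(np.percentile(np.c_[q,Q[:,2]],[3,50,97],axis=0),3))
    for k in("carriage_nose","stop_face"):
        for r in models.place_of(k,cam)[:1]: print(k,r["score"],w2p(px2w(c,r["point"],z=.048)))
E
python3 -c "
import cv2;a=cv2.imread('pics/side5.png')[140:320,200:400];b=cv2.imread('pics/top5.png')[160:340,190:390]
a=cv2.resize(a,(400,360));b=cv2.resize(b,(400,360))
cv2.imwrite('pics/c5.png',cv2.hconcat([a,b]))"
```

```text
25.4 [0.54243328 0.26191382 0.29285658] [ 0.39643786 -0.90588437 -0.58257047]
arm 366 [[0.067 0.034 0.019]
 [0.075 0.078 0.102]
 [0.094 0.126 0.106]]
carriage_nose 0.88 [0.07979423 0.12247232]
stop_face 0.56 [0.07933859 0.11568274]
arm 135 [[0.065 0.03  0.091]
 [0.072 0.067 0.101]
 [0.082 0.121 0.107]]
carriage_nose 0.64 [0.09749253 0.1418944 ]
stop_face 0.38 [0.08976345 0.13525695]
```

View pics/c5.png

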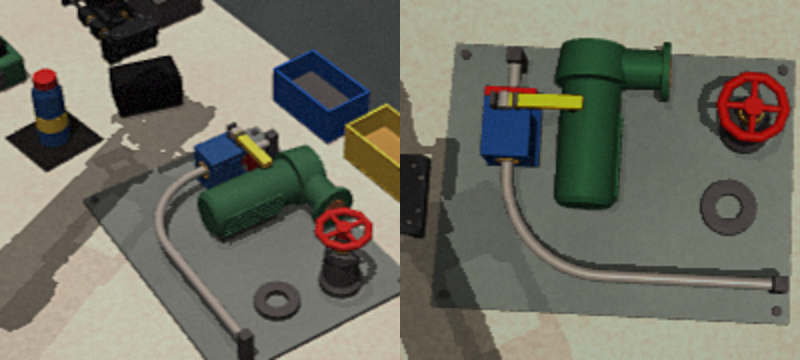

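```bash
python3 - <<'E'
from h import *
for n in("4","5"): 
    a=cv2.imread(f"pics/top{n}.png"); h=cv2.cvtColor(a,cv2.COLOR_BGR2HSV)[190:250,220:275]
    b=(h[...,0]>105)&(h[...,0]<130)&(h[...,1]>130)&(h[...,2]>90)
    y,x=np.nonzero(b); print(n,len(y),y.min()+190,y.max()+190)
c=cams.read_camera("top"); P=cloud(c); q=w2p(P); Z=P[...,2]
m=(Z>.074)&(Z<.088)&(abs(q[...,1]-.12)<.025)&(q[...,0]>-.02)&(q[...,0]<.1); print('slab x',np.percentile(q[m][:,0],[1,99]))
m=(Z>.061)&(Z<.072)&(abs(q[...,1]-.12)<.025)&(q[...,0]>.07)&(q[...,0]<.12); print('stop x',np.percentile(q[m][:,0],[1,99]))
E
```

```text
4 286 208 242
5 588 208 242
slab x [0.01314428 0.07016075]
stop x [0.09190117 0.09967817]
```

```bash
python3 -c "
from station import job_done; print(job_done())"
```

```text
the job is handed in; nothing more can be done
None
```

The job is handed in at about 25.5 s on the robot's clock. The can stands upright in the middle of the mat, the carriage's nose is against the red stop, and the yellow arm is level over the pump motor at its end stop, with the robot clear of everything.

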